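Roll up the wide thread case

TASK

Two roll-top thread cases stand on the sewing table. Open the wider one: raise its slatted shutter by the wooden pull, along the curved tracks and over the top, until it is fully open and stays open by itself. Leave the narrower case shut and do not push the button tin about.

Things in the scene. Friction and masses are not known exactly. Their poses are not given: they have to be found in the camera images.
- wide_pull (a point): Grip point of the dark wood pull on the lowest slat of the WIDER roll-top case (fixed; sizes in mm: 244 wide, 270 deep, 180 high, facing the robot within 0.25 rad). Pull: 24 wide across the case (pinch it so), 16 thick, standing 44 out radially; grip point mid-width, 27 out from the slats, 17 before the pull's end. y always runs level across the case; shut: x points level into the case, z up.
- wide_shutter (a joint): Wide shutter angle, rad: 0 shut (start), grows as the pull goes up and over, 1.4 open at its stop. It turns about a level axis along y, 45 mm above the table. Slats' face is at radius 123 mm, grip point at 150; shut, that is 143 mm in front of the axis and 46 above it (18 deg up). Needs 2 to 4 N at the pull; let go before half way it may slide shut, from 0.9 it stays where left.
- narrow_shutter (a joint): Shutter angle in rad of the NARROWER roll-top case (160 mm wide, otherwise the same build with the same pull), which stands beside the wide one, on its left or its right. 0 is shut, its start; it must stay shut.
- tin_center (a point): Centre of a loose round metal button tin, 83 mm across and 54 mm high, standing on the table between the two cases; a bystander. The point is 27 mm above the table; z is up.

How it is judged:
By the outcome, as a careful person would: the job done as asked, in the order asked, and still so for the second after the job is handed in, with the robot touching nothing.
It also fails if it takes over 40 s, if anything falls off the work surface, if the arm or the gripper's body presses on something with over 40 N, if the wrist force passes 120 N, or if a joint passes its speed limit or range.

ROBOT

A 6-joint arm with a two-finger parallel gripper is mounted at the origin on the work surface. World frame = base frame: x ahead of the robot, y to its left, z up, the work surface at z = 0. Lengths are in mm, angles in rad, forces in N, time in s.
With the tool pointing down it reaches from about 300 to 775 mm from the base axis. Payload 14.6 kg.
Tool frame: the origin (TCP) lies midway between the tips of the shut fingers; the grasp point (between the pads) lies 19 mm behind it (manip.hold_point_z is the distance from the TCP to the grasp point, in mm); z points along the fingers, y is the direction in which the jaws open and shut (so a half turn about z gives the same grasp; the last joint's range is limited). The gripper opens to 94 mm and grips with 3 to 60 N. Pads are 16 mm wide; open, the fingers measure 119 mm over their backs; the gripper's body (75 mm by 177 mm) begins 78 mm behind the grasp point.
Start: joints at [-1.373, 0.3, 1.521, -0, 1.321, -0.067], TCP at [143.937, -530.821, 205.446] pointing down, gripper open.
Joint ranges: [-3.03, 3.03], [-0.79, 2.21], [0.23, 2.52], [-1.04, 4.18], [0, 3.07], [-2.55, 2.55]. Speed limits (rad/s): [2.22, 2.22, 2.57, 3.14, 3.14, 3.14].

INTERFACE

Orientations are given as [roll, pitch, yaw] about the fixed x, y, z axes, in that order (R = Rz(yaw) Ry(pitch) Rx(roll)).
In Python, from cell import manip gives the robot as it stands.
- The arm moves only by the shell command python3 -m crank 'ROWS' [OPENING] [FORCE]. ROWS is JSON, a list of rows, each an object with "offset": the shift along the world's x, y, z in m, a list of three; "spin": the turn about the world's z in degrees. In form: [{"offset": [dx, dy, dz], "spin": spin}, ...]. A call has exactly 8 rows; each row is the pose to reach, as a shift and turn from the pose measured when the call began; what a row does not reach only later rows make up. A row lasts 1/12 s, in which the tool goes at most 41.7 mm and 7.16 degrees, less where a joint would pass 70% of its speed; a pose out of reach is approached as far as the arm can. A call with a gripper value outside its range is refused whole. OPENING is the opening, from 0 (shut) to 1 (fully open), set as the call begins (- or left out, the last holds). The fingers move at their own pace and stop on an object; FORCE is the grip in N (left out, the last holds). Time passes only in rows, so rows that repeat a pose let the fingers close, or fill a call up. It gives the time, the measured TCP pose, the force and the opening at its end, in the units of the state.
- manip.read_state(): the state, without advancing time (a new reading comes with each control period).
- manip.camera(name): name is "side" or "top"; returns a dict with "pixels" (400x640x3 uint8, red, green, blue), "fx", "fy", "cx", "cy" (pixels), "extrinsics" (4x4, takes a point from world to camera coordinates). Camera axes: x right, y down, z forward; pixel columns grow to the right and rows downward; lengths in mm; the calibration is good to about 2 mm. A picture is of the moment at which its call begins. There is no depth.
- manip.sign_off(): hands the job in, once; it reports no verdict.
Trained networks look in a picture, given as the dict that the camera call returned (one of the last four; its "shot" number tells which), for a name from the list of things; names that differ only in an ending like _2 or _b are one class to them, and where a whole thing is asked for, a point or a joint stands for the part that bears it (a point fixed in the world has none). Each returns a list of dicts, best first, with "conf" (0 to 1); they miss things now and then, are a little off and sometimes report something else, mostly with a low value. They report only what shows in the picture. A call takes as long as a camera call.
- manip.search_frame(picture, name): "location" ([x, y, z] in mm, in world coordinates, good to about 4 mm: the middle of the surface that is visible of it).
- manip.masks_of(picture, name): "mask" (400x640 bool, what is visible of it).
The state is a dict: "clock": time; "joints": joint angles; "qd": joint speeds; "effort": joint torques, N m; "eef_pos": TCP position; "eef_rot": TCP orientation; "wrist_force": force on the tool from outside, world axes, zero at the start; "moment": the same for the moment, N m; "finger_gap": finger opening in mm.
Only numpy, scipy, OpenCV 4.12 (cv2) and the standard library are available. Lean on these libraries where they do the work, as an engineer would, in place of code of your own. Each camera call takes 0.05 s, during which the arm holds its last target. There are 200 camera calls.

## Working session

There is one attempt and no reset: what is moved stays moved. The work goes in short steps, Python scripts to look and compute and a shell command to move; the robot and the scene stay as the last step left them, time stands still between calls to the robot, and variables do not carry over. Pictures are saved under pics/ and viewed, about 8 in all and at most 12, crops included, and the job is handed in when it is done.

```bash
mkdir -p pics; python3 - <<'E'
from cell import manip
import cv2
print(manip.read_state())
for n in("side","top"):
    p=manip.camera(n); cv2.imwrite(f"pics/{n}0.png",p["pixels"][:,:,::-1])
    print(n,p["fx"],p["fy"],p["cx"],p["cy"],p["extrinsics"])
    for o in("wide_pull","wide_shutter","narrow_shutter","tin_center"):
        print(o,[(d["conf"],d["location"]) for d in manip.search_frame(p,o)][:3])
E
```

```text
{'clock': 0.0, 'joints': array([-1.37257695e+00,  3.00473651e-01,  1.52159176e+00,  3.16922833e-05,
        1.32070478e+00, -6.66193596e-02]), 'qd': array([ 0.00012489, -0.00036165, -0.00094686, -0.00085832, -0.00093606,
        0.00055827]), 'effort': array([ 3.87135791e-03, -5.31803513e+01, -3.52733946e+01,  7.10428390e-02,
        2.43738864e-02, -9.42697943e-05]), 'eef_pos': array([ 143.90644763, -530.56169946,  204.88041588]), 'eef_rot': array([-3.14041977e+00, -1.09018152e-04,  2.64830813e-01]), 'wrist_force': array([-0.392084  , -0.10366195,  0.30705438]), 'moment': array([-0.05477371, -0.00559939,  0.01014543]), 'finger_gap': 94.08016159763558}
side 409.1047401563871 409.1047401563871 321.0963992671114 201.41108737912558 [[ 3.14660361e-01  9.49139935e-01 -1.10562933e-02 -1.54679337e+02]
 [ 7.95762471e-01 -2.70126366e-01 -5.42027523e-01 -3.66364077e+02]
 [-5.17446564e-01  1.61756392e-01 -8.40288000e-01  1.19433292e+03]
 [ 0.00000000e+00  0.00000000e+00  0.00000000e+00  1.00000000e+00]]
wide_pull [(0.94, [580.0, -249.5, 162.8])]
wide_shutter [(0.69, [582.0, -253.9, 164.8])]
narrow_shutter [(0.73, [622.7, 229.0, 167.3])]
tin_center [(0.87, [476.8, -3.0, 53.2])]
top 376.4005324176748 376.4005324176748 318.4658262485869 198.15605098069048 [[ 3.08375470e-03 -9.99683817e-01  2.49550885e-02 -2.36533394e+01]
 [-9.84731692e-01 -7.37925589e-03 -1.73922513e-01  5.33074920e+02]
 [ 1.74051672e-01 -2.40377321e-02 -9.84443093e-01  9.10465654e+02]
 [ 0.00000000e+00  0.00000000e+00  0.00000000e+00  1.00000000e+00]]
wide_pull [(0.72, [546.7, -255.2, 159.5]), (0.64, [580.2, 220.8, 154.9])]
wide_shutter [(0.62, [546.1, -245.3, 157.3])]
narrow_shutter [(0.92, [580.0, 224.5, 159.2])]
tin_center [(0.63, [452.4, 0.3, 52.8])]
```

View pics/side0.png

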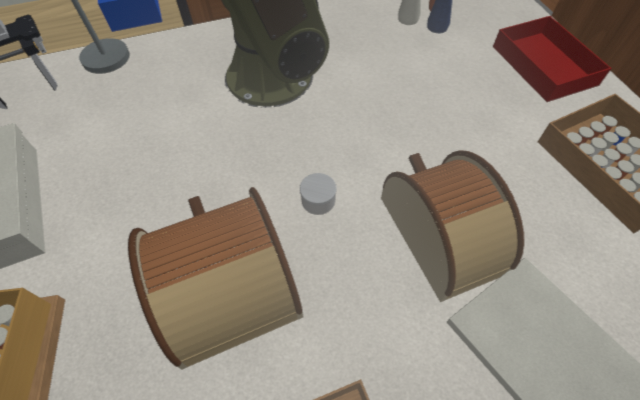

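View pics/top0.png

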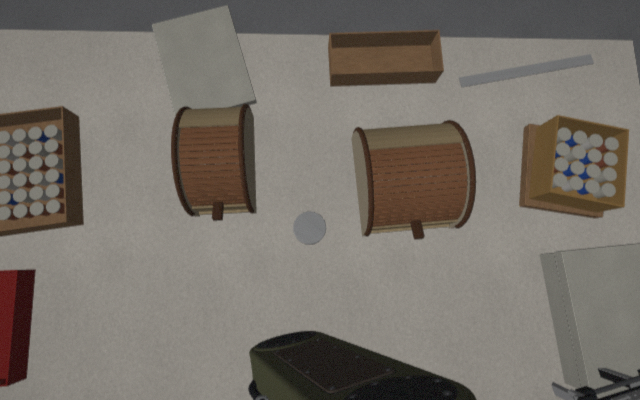

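The side view shows the wide case at lower left, with its pull near (197,206). The top view shows it at (415,180), pull near (418,230). The tin is at (310,227) and the narrow case is on the other side. I'll zoom in on the wide case for the model fit.

```bash
python3 - <<'E'
import cv2,numpy as np
a=cv2.imread("pics/side0.png")[180:370,120:310]; b=cv2.imread("pics/top0.png")[110:250,340:485]
f=lambda i,x0,y0,w,h:cv2.resize(i,(w,h),interpolation=cv2.INTER_CUBIC)
A=cv2.resize(a,None,fx=3,fy=3,interpolation=cv2.INTER_CUBIC); cv2.imwrite("pics/sidec.png",A)
B=cv2.resize(b,None,fx=4,fy=4,interpolation=cv2.INTER_CUBIC); cv2.imwrite("pics/topc.png",B)
E
```

```text
(no output)
```

View pics/sidec.png

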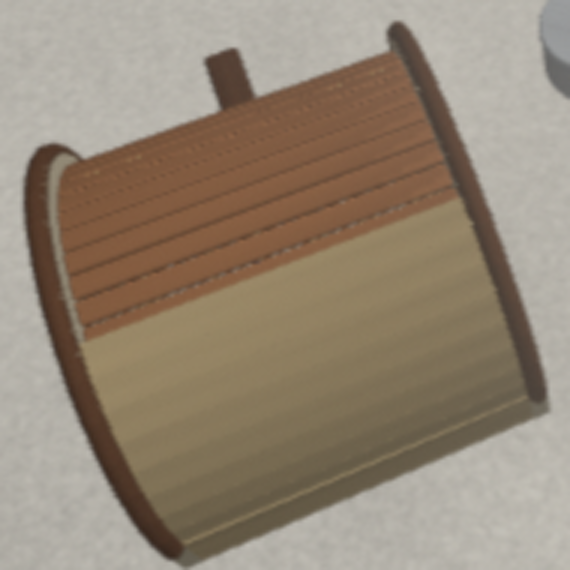

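View pics/topc.png

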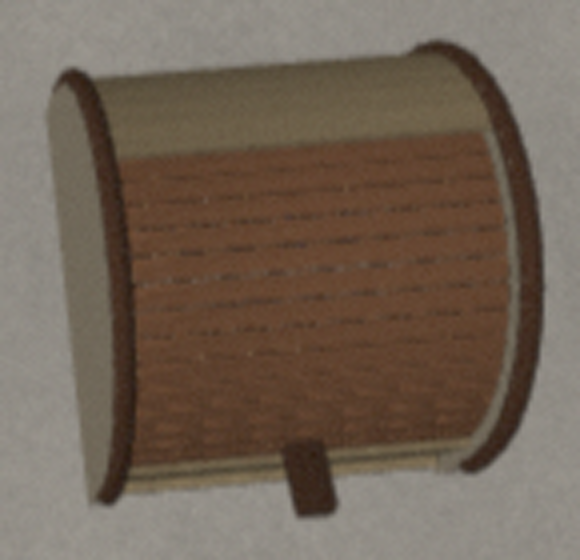

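```bash
cat > fit.py <<'E'
from cell import manip
import numpy as np
from scipy.optimize import least_squares
c,s=np.cos(.315),np.sin(.315)
def P(r,t,y): return [-r*c+t*s,y,45+r*s+t*c]
cams={n:manip.camera(n) for n in("side","top")}
obs=[("side",(206,62),P(167,8,-12)),("side",(239,50),P(167,8,12)),
("side",(183,566),[135,-122,0]),("side",(549,408),[135,122,0]),
("top",(296,516),P(167,-8,12)),("top",(337,512),P(167,-8,-12)),("top",(93,505),[-135,122,0])]
def proj(n,X):
    k=cams[n]; q=k["extrinsics"][:3,:3]@X+k["extrinsics"][:3,3]
    return np.array([k["fx"]*q[0]/q[2]+k["cx"],k["fy"]*q[1]/q[2]+k["cy"]])
def world(p,L):
    C,S=np.cos(p[2]),np.sin(p[2]); return np.array([p[0]+C*L[0]-S*L[1],p[1]+S*L[0]+C*L[1],L[2]])
def pix(n,u):
    u=np.array(u,float); return u/3+(120,180)-.33 if n=="side" else u/4+(340,110)-.37
def res(p): return np.ravel([proj(n,world(p,L))-pix(n,u) for n,u,L in obs])
r=least_squares(res,[580,-250,0],loss="soft_l1",x_scale=[10,10,.05])
p=r.x; print("axis,yaw",p); print(res(p).reshape(-1,2).round(1))
g=world(p,P(150,0,0)); print("grip",g)
for d in np.arange(0,1.41,.1):
    a=.315+d; w=world(p,[-150*np.cos(a),0,45+150*np.sin(a)]); print(round(d,1),(w-g).round(1))
print(manip.read_state()["eef_pos"],manip.read_state()["eef_rot"])
E
python3 fit.py
```

```text
axis,yaw [ 5.88624168e+02 -2.44675156e+02  9.51455910e-02]
[[-2.4 -0.9]
 [-1.9 -0.9]
 [ 0.5  2.6]
 [ 0.4  1.9]
 [-0.2  0.8]
 [-0.6  0.9]
 [-1.2 -0.4]]
grip [ 446.64976917 -258.22430392   91.47247068]
0.0 [0. 0. 0.]
0.1 [ 5.3  0.5 14. ]
0.2 [12.   1.1 27.4]
0.3 [20.   1.9 40.1]
0.4 [29.2  2.8 51.9]
0.5 [39.6  3.8 62.7]
0.6 [50.9  4.9 72.4]
0.7 [63.2  6.  80.9]
0.8 [76.2  7.3 88.2]
0.9 [90.   8.6 94.1]
1.0 [104.2   9.9  98.6]
1.1 [118.8  11.3 101.7]
1.2 [133.6  12.8 103.3]
1.3 [148.6  14.2 103.4]
1.4 [163.4  15.6 102. ]
[ 143.94712911 -530.81494377  205.44951852] [-3.14158536e+00 -4.54453381e-06  2.64820660e-01]
```

```bash
cat >> fit.py <<'E'
print("--- pull only, free rear")
use=[0,1,4,5]
h=lambda q:np.ravel([proj(obs[i][0],world([q[0],q[1],q[2]],obs[i][2])+[0,0,q[3]])-pix(*obs[i][:2]) for i in use])
r=least_squares(lambda q:np.r_[h(q),(q[2]-.09)/.03,q[3]/3],[580,-250,.09,0],x_scale=[10,10,.05,3]);print(r.x,h(r.x).round(1),world(r.x,P(150,0,0)))
def back(n,u,z):
    k=cams[n];u=pix(n,u);R=k["extrinsics"][:3,:3];o=-R.T@k["extrinsics"][:3,3];d=R.T@[(u[0]-k["cx"])/k["fx"],(u[1]-k["cy"])/k["fy"],1];return o+d*(z-o[2])/d[2]
a,b=back("side",(183,566),0),back("side",(549,408),0);v=b-a;print("rear edge",a,b,np.hypot(*v[:2]),np.arctan2(-v[0],v[1]))
zs=45+123*np.sin(1.9)
for n,q in(("side",((85,338),(455,200))),("top",((125,157),(485,131)))):
    a,b=back(n,q[0],160),back(n,q[1],160);v=(b-a)*np.sign((b-a)[1]);print(n,"seam",np.hypot(*v[:2]),np.arctan2(-v[0],v[1]))
E
python3 fit.py | sed -n '/---/,$p'
```

```text
--- pull only, free rear
[ 5.91121335e+02 -2.42908902e+02  9.50601893e-02 -4.41270885e-01] [-1.3 -0.1 -0.8 -0.1 -1.  -0.3 -1.4 -0.2] [ 449.14577941 -256.44592505   91.47247068]
rear edge [ 729.78306198 -353.64313972    0.        ] [ 707.48502138 -110.03790002    0.        ] 244.62361993073964 0.09127914486374024
side seam 214.3245357729775 0.07745099322641223
top seam 210.89330752801467 0.08540258055986427
```

```bash
python3 -m crank '[{"offset":[0.035,0.032,0],"spin":-2},{"offset":[0.07,0.064,0],"spin":-4},{"offset":[0.105,0.096,0],"spin":-6},{"offset":[0.14,0.128,0],"spin":-8},{"offset":[0.175,0.160,0],"spin":-10},{"offset":[0.21,0.192,0],"spin":-10},{"offset":[0.24,0.22,0],"spin":-10},{"offset":[0.25,0.23,0],"spin":-10}]' 1 15
```

```text
clock: 1.37
eef_pos: [390.5, -303.5, 205.7]
eef_rot: [3.141, -0.0, 0.09]
wrist_force: [0.4, -1.1, 0.3]
finger_gap: 94.3
```

```bash
python3 -m crank '[{"offset":[0.02,0.017,0],"spin":0},{"offset":[0.04,0.034,-0.01],"spin":0},{"offset":[0.0545,0.0465,-0.025],"spin":0},{"offset":[0.0545,0.0465,-0.05],"spin":0},{"offset":[0.0545,0.0465,-0.075],"spin":0},{"offset":[0.0545,0.0465,-0.085],"spin":0},{"offset":[0.0545,0.0465,-0.085],"spin":0},{"offset":[0.0545,0.0465,-0.085],"spin":0}]' 
python3 - <<'E'
from cell import manip
import cv2,numpy as np
a=manip.camera("side")["pixels"][130:330,100:330,::-1]; b=manip.camera("top")["pixels"][110:310,320:500,::-1]
cv2.imwrite("pics/m1.png",np.hstack([cv2.resize(a,None,fx=1.9,fy=1.9),cv2.resize(b,None,fx=1.9,fy=1.9)]))
E
```

```text
clock: 2.03
eef_pos: [445.1, -257.4, 121.4]
eef_rot: [3.141, -0.0, 0.09]
wrist_force: [-0.2, -0.5, -0.3]
finger_gap: 93.7
```

View pics/m1.png

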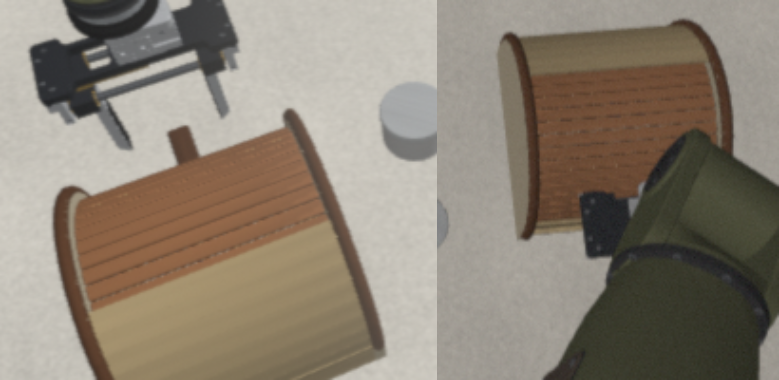

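The side crop shows the open fingertips at (127,148) and (224,115), straddling the pull tip at (180,130). They're centred to within a few mm, so I'll descend and grip.

```bash
python3 -m crank '[{"offset":[0,0.001,-0.01],"spin":0},{"offset":[0,0.001,-0.02],"spin":0},{"offset":[0,0.001,-0.03],"spin":0},{"offset":[0,0.001,-0.038],"spin":0},{"offset":[0,0.001,-0.044],"spin":0},{"offset":[0,0.001,-0.046],"spin":0},{"offset":[0,0.001,-0.046],"spin":0},{"offset":[0,0.001,-0.046],"spin":0}]' 
python3 -m crank '[{"offset":[0,0,0],"spin":0},{"offset":[0,0,0],"spin":0},{"offset":[0,0,0],"spin":0},{"offset":[0,0,0],"spin":0},{"offset":[0,0,0],"spin":0},{"offset":[0,0,0],"spin":0},{"offset":[0,0,0],"spin":0},{"offset":[0,0,0],"spin":0}]' 0 15
```

```text
clock: 2.8
eef_pos: [445.6, -256.7, 76.3]
eef_rot: [3.14, -0.002, 0.09]
wrist_force: [0.4, -1.1, -0.4]
finger_gap: 94.1
clock: 3.47
eef_pos: [445.6, -256.7, 76.4]
eef_rot: [3.14, -0.002, 0.09]
wrist_force: [0.4, -0.1, -0.0]
finger_gap: 44.1
```

```bash
python3 -m crank '[{"offset":[0,0,0],"spin":0},{"offset":[0,0,0],"spin":0},{"offset":[0,0,0],"spin":0},{"offset":[0,0,0],"spin":0},{"offset":[0,0,0],"spin":0},{"offset":[0,0,0],"spin":0},{"offset":[0,0,0],"spin":0},{"offset":[0,0,0],"spin":0}]' 0 15
```

```text
clock: 4.13
eef_pos: [445.9, -257.9, 76.7]
eef_rot: [3.137, -0.003, 0.09]
wrist_force: [0.4, -9.0, -1.6]
finger_gap: 23.8
```

Gripped at 23.8 mm, the pull's width. The 9 N side force says the pull lies about 2 mm further towards -y, so I'll relieve that while raising.

```bash
python3 -m crank '[{"offset":[0.0015,-0.002,0.005],"spin":0},{"offset":[0.0035,-0.0015,0.010],"spin":0},{"offset":[0.006,-0.0015,0.0155],"spin":0},{"offset":[0.009,-0.001,0.022],"spin":0},{"offset":[0.012,-0.001,0.0275],"spin":0},{"offset":[0.016,-0.0005,0.034],"spin":0},{"offset":[0.02,0,0.04],"spin":0},{"offset":[0.02,0,0.04],"spin":0}]' 0 15
```

```text
clock: 4.8
eef_pos: [465.9, -256.2, 116.9]
eef_rot: [3.141, -0.002, 0.09]
wrist_force: [-1.9, 11.5, 0.2]
finger_gap: 24.0
```

```bash
python3 -m crank '[{"offset":[0.0045,0.0005,0.006],"spin":0},{"offset":[0.009,0.001,0.0118],"spin":0},{"offset":[0.0143,0.0015,0.0173],"spin":0},{"offset":[0.0196,0.002,0.0226],"spin":0},{"offset":[0.0252,0.0025,0.0275],"spin":0},{"offset":[0.031,0.003,0.0323],"spin":0},{"offset":[0.037,0.0035,0.0367],"spin":0},{"offset":[0.0432,0.004,0.0408],"spin":0}]' 0 15
```

```text
clock: 5.47
eef_pos: [509.7, -252.1, 158.1]
eef_rot: [3.141, -0.002, 0.09]
wrist_force: [-0.3, -2.6, -4.0]
finger_gap: 24.1
```

```bash
python3 -m crank '[{"offset":[0.0064,0.0005,0.0038],"spin":0},{"offset":[0.013,0.0012,0.0073],"spin":0},{"offset":[0.0198,0.0018,0.0104],"spin":0},{"offset":[0.0268,0.0025,0.0132],"spin":0},{"offset":[0.0338,0.003,0.0156],"spin":0},{"offset":[0.041,0.0037,0.0177],"spin":0},{"offset":[0.0482,0.0043,0.0194],"spin":0},{"offset":[0.0556,0.005,0.0208],"spin":0}]' 0 15
```

```text
clock: 6.13
eef_pos: [566.0, -247.0, 179.1]
eef_rot: [3.141, -0.002, 0.09]
wrist_force: [-2.0, -0.8, -1.1]
finger_gap: 23.8
```

```bash
python3 -m crank '[{"offset":[0.0074,0.0007,0.0009],"spin":0},{"offset":[0.0148,0.0014,0.0016],"spin":0},{"offset":[0.0223,0.002,0.0018],"spin":0},{"offset":[0.0298,0.0027,0.0017],"spin":0},{"offset":[0.0372,0.0034,0.0012],"spin":0},{"offset":[0.0446,0.004,0.0003],"spin":0},{"offset":[0.0475,0.0043,0],"spin":0},{"offset":[0.0475,0.0043,0],"spin":0}]' 0 15
```

```text
clock: 6.8
eef_pos: [614.5, -242.5, 179.2]
eef_rot: [3.141, -0.003, 0.091]
wrist_force: [1.8, -0.3, 3.8]
finger_gap: 24.0
```

No stop felt yet, so I'll push a little further.

```bash
python3 -m crank '[{"offset":[0.001,0,0],"spin":0},{"offset":[0.002,0,0],"spin":0},{"offset":[0.003,0,0],"spin":0},{"offset":[0.004,0,-0.0005],"spin":0},{"offset":[0.005,0.0005,-0.001],"spin":0},{"offset":[0.005,0.0005,-0.001],"spin":0},{"offset":[0.005,0.0005,-0.001],"spin":0},{"offset":[0.005,0.0005,-0.001],"spin":0}]' 0 15
python3 - <<'E'
from cell import manip
import cv2,numpy as np
cv2.imwrite("pics/m2.png",cv2.resize(manip.camera("side")["pixels"][100:380,60:380,::-1],None,fx=2,fy=2))
E
```

```text
clock: 7.47
eef_pos: [619.6, -242.1, 178.4]
eef_rot: [3.14, -0.003, 0.091]
wrist_force: [-0.2, 0.2, 3.0]
finger_gap: 23.8
```

View pics/m2.png

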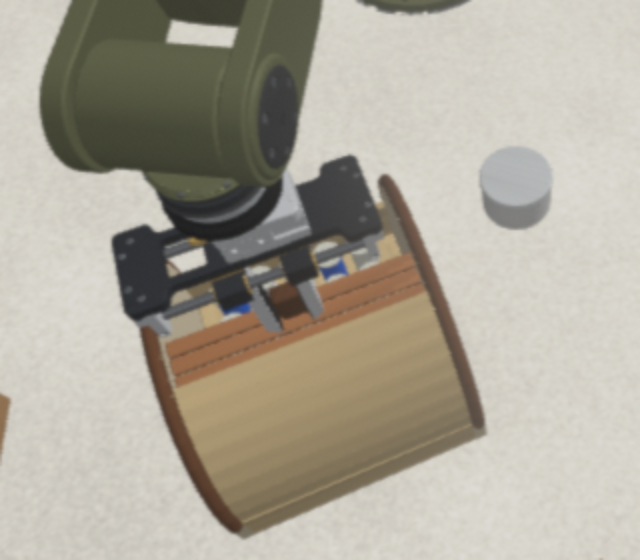

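The pull is held between the fingers at (290,300) in the crop and most of the shutter is open. There's still no stop force, so I continue.

```bash
python3 -m crank '[{"offset":[0.0015,0,0],"spin":0},{"offset":[0.003,0,-0.0005],"spin":0},{"offset":[0.0045,0.0005,-0.001],"spin":0},{"offset":[0.006,0.0005,-0.001],"spin":0},{"offset":[0.0075,0.0005,-0.0015],"spin":0},{"offset":[0.009,0.001,-0.002],"spin":0},{"offset":[0.009,0.001,-0.002],"spin":0},{"offset":[0.009,0.001,-0.002],"spin":0}]' 0 15
```

```text
clock: 8.18
eef_pos: [627.7, -241.4, 176.5]
eef_rot: [3.14, -0.001, 0.09]
wrist_force: [-8.9, 0.3, 5.7]
finger_gap: 18.4
```

Now -8.9 N, and the pads are slipping past the pull, so the stop appears reached. Release, lift clear, and look.

```bash
python3 -m crank '[{"offset":[0,0,0],"spin":0},{"offset":[0,0,0],"spin":0},{"offset":[0,0,0],"spin":0},{"offset":[0,0,0],"spin":0},{"offset":[0,0,0],"spin":0},{"offset":[0,0,0],"spin":0},{"offset":[0,0,0],"spin":0},{"offset":[0,0,0],"spin":0}]' 0.8 15
python3 -m crank '[{"offset":[0,0,0.005],"spin":0},{"offset":[0,0,0.015],"spin":0},{"offset":[0,0,0.03],"spin":0},{"offset":[0,0,0.05],"spin":0},{"offset":[-0.02,0,0.07],"spin":0},{"offset":[-0.05,-0.01,0.09],"spin":0},{"offset":[-0.08,-0.02,0.1],"spin":0},{"offset":[-0.11,-0.03,0.1],"spin":0}]'
python3 -m crank '[{"offset":[-0.03,-0.01,0],"spin":0},{"offset":[-0.06,-0.02,0],"spin":0},{"offset":[-0.09,-0.04,0],"spin":0},{"offset":[-0.12,-0.06,0],"spin":0},{"offset":[-0.15,-0.08,0],"spin":0},{"offset":[-0.18,-0.1,0],"spin":0},{"offset":[-0.2,-0.12,0],"spin":0},{"offset":[-0.2,-0.12,0],"spin":0}]'
python3 - <<'E'
from cell import manip
import cv2,numpy as np
a=manip.camera("side")["pixels"][130:380,100:330,::-1]; b=manip.camera("top")["pixels"][100:350,300:500,::-1]
cv2.imwrite("pics/m3.png",np.hstack([cv2.resize(a,None,fx=1.85,fy=1.85),cv2.resize(b,None,fx=1.85,fy=1.85)]))
E
```

```text
clock: 8.85
eef_pos: [627.7, -241.4, 176.5]
eef_rot: [3.14, -0.001, 0.09]
wrist_force: [0.7, 0.8, -0.3]
finger_gap: 68.7
clock: 9.52
eef_pos: [517.1, -271.8, 280.1]
eef_rot: [3.137, -0.005, 0.091]
wrist_force: [-0.1, -1.6, 1.0]
finger_gap: 75.2
clock: 10.18
eef_pos: [314.1, -394.3, 281.4]
eef_rot: [3.136, -0.005, 0.087]
wrist_force: [0.8, 0.9, -0.0]
finger_gap: 75.2
```

View pics/m3.png

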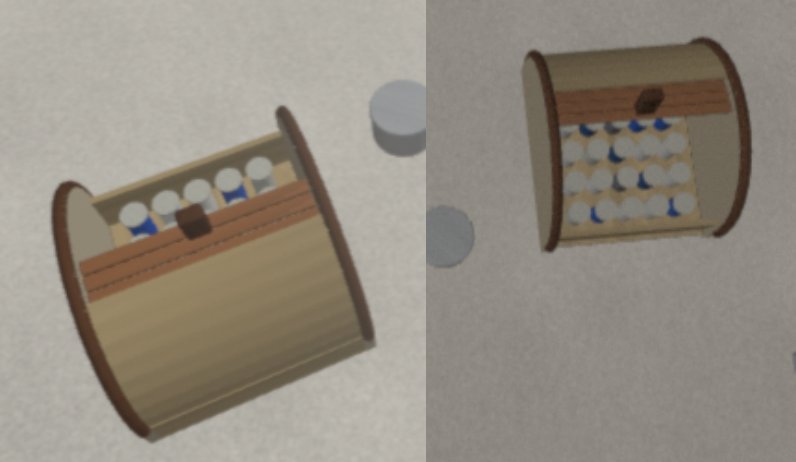

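The shutter stays open after release and the pull stands upright, at (193,220) in the side crop and (650,100) in the top crop. Next I'll compare the pull tip's pixels with the model's angle.

```bash
cat > chk.py <<'E'
import io,contextlib
with contextlib.redirect_stdout(io.StringIO()):
    from fit import *
import cv2
p=[590,-243.5,.09]; 
for th in(1.25,1.3,1.35,1.4,1.45):
    a=.315+th; o=[]
    for n,(x0,y0) in(("side",(100,130)),("top",(300,100))):
        for t in(-8,8):
            q=[proj(n,world(p,[-167*np.cos(a)+t*np.sin(a),y,45+167*np.sin(a)+t*np.cos(a)])) for y in(-12,12)]
            o.append([tuple(((v-(x0,y0))*4).round().astype(int).tolist()) for v in q])
    print(th,o)
S=cams["side"]["pixels"][220:270,180:230,::-1];T=cams["top"]["pixels"][130:180,390:440,::-1]
cv2.imwrite("pics/m4.png",np.hstack([cv2.resize(i,None,fx=8,fy=8,interpolation=cv2.INTER_CUBIC) for i in(S,T)]))
for n,(x0,y0) in(("side",(180,220)),("top",(390,130))):
  for th in(1.2,1.3,1.4):
    a=.315+th; print(n,th,[((proj(n,world(p,[-167*np.cos(a)+t*np.sin(a),y,45+167*np.sin(a)+t*np.cos(a)]))-(x0,y0))*8).round().tolist() for t in(-8,8) for y in(-12,12)])
E
python3 chk.py | grep -E "side|top"
```

```text
side 1.2 [[65.0, 69.0], [179.0, 29.0], [83.0, 130.0], [197.0, 88.0]]
side 1.3 [[83.0, 133.0], [198.0, 91.0], [103.0, 198.0], [219.0, 156.0]]
side 1.4 [[104.0, 201.0], [220.0, 159.0], [126.0, 272.0], [243.0, 228.0]]
top 1.2 [[323.0, 296.0], [235.0, 303.0], [316.0, 238.0], [228.0, 245.0]]
top 1.3 [[315.0, 235.0], [227.0, 242.0], [306.0, 179.0], [219.0, 186.0]]
top 1.4 [[306.0, 177.0], [218.0, 183.0], [295.0, 123.0], [208.0, 130.0]]
```

View pics/m4.png

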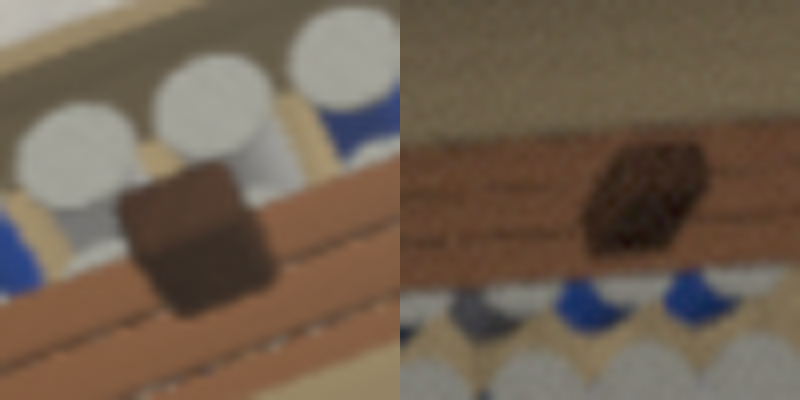

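The tip edges match about 1.37–1.40 rad, within calibration error. There's plenty of time, so I'll seat it against the stop by pushing with shut fingers from the front of the pull.

```bash
python3 -m crank '[{"offset":[0.03,0.018,0],"spin":0},{"offset":[0.06,0.036,0],"spin":0},{"offset":[0.09,0.054,0],"spin":0},{"offset":[0.12,0.072,0],"spin":0},{"offset":[0.15,0.09,0],"spin":0},{"offset":[0.18,0.108,0],"spin":0},{"offset":[0.21,0.126,0],"spin":0},{"offset":[0.24,0.148,0],"spin":0}]' 0 15
python3 -m crank '[{"offset":[0,0,-0.02],"spin":0},{"offset":[0,0,-0.04],"spin":0},{"offset":[0,0,-0.055],"spin":0},{"offset":[0,0,-0.07],"spin":0},{"offset":[0,0,-0.08],"spin":0},{"offset":[0,0,-0.09],"spin":0},{"offset":[0,0,-0.094],"spin":0},{"offset":[0,0,-0.094],"spin":0}]'
```

```text
clock: 11.05
eef_pos: [559.7, -241.1, 280.8]
eef_rot: [3.137, -0.006, 0.093]
wrist_force: [0.1, -0.6, -0.3]
finger_gap: 25.2
clock: 11.72
eef_pos: [559.6, -240.6, 186.2]
eef_rot: [3.138, -0.005, 0.093]
wrist_force: [0.7, -0.6, -0.8]
finger_gap: 0.5
```

```bash
python3 -m crank '[{"offset":[0.006,0,0],"spin":0},{"offset":[0.012,0,0],"spin":0},{"offset":[0.018,0,0],"spin":0},{"offset":[0.024,0,0],"spin":0},{"offset":[0.029,0,0],"spin":0},{"offset":[0.033,0,0],"spin":0},{"offset":[0.036,0,0],"spin":0},{"offset":[0.038,0,0],"spin":0}]'
python3 -m crank '[{"offset":[0.001,0,0],"spin":0},{"offset":[0.002,0,0],"spin":0},{"offset":[0.003,0,0],"spin":0},{"offset":[0.004,0,0],"spin":0},{"offset":[0.004,0,0],"spin":0},{"offset":[0.004,0,0],"spin":0},{"offset":[0.004,0,0],"spin":0},{"offset":[0.004,0,0],"spin":0}]'
```

```text
clock: 12.38
eef_pos: [592.1, -240.5, 186.1]
eef_rot: [-3.141, 0.011, 0.093]
wrist_force: [-65.8, 8.6, 25.6]
finger_gap: 0.2
clock: 13.05
eef_pos: [591.7, -240.6, 186.3]
eef_rot: [-3.138, 0.024, 0.092]
wrist_force: [-41.8, 5.8, 16.3]
finger_gap: 0.6
```

That is a hard stop: the fingers halted at x≈592 with high force, still under the 120 N limit. Back off and withdraw.

```bash
python3 -m crank '[{"offset":[-0.005,0,0],"spin":0},{"offset":[-0.015,0,0],"spin":0},{"offset":[-0.025,0,0.01],"spin":0},{"offset":[-0.03,0,0.03],"spin":0},{"offset":[-0.04,0,0.055],"spin":0},{"offset":[-0.06,-0.01,0.08],"spin":0},{"offset":[-0.09,-0.02,0.1],"spin":0},{"offset":[-0.12,-0.03,0.1],"spin":0}]'
python3 -m crank '[{"offset":[-0.03,-0.01,0],"spin":0},{"offset":[-0.06,-0.02,0],"spin":0},{"offset":[-0.09,-0.04,0],"spin":0},{"offset":[-0.12,-0.06,0],"spin":0},{"offset":[-0.15,-0.08,0],"spin":0},{"offset":[-0.17,-0.1,0],"spin":0},{"offset":[-0.17,-0.12,0],"spin":0},{"offset":[-0.17,-0.12,0],"spin":0}]'
python3 - <<'E'
from cell import manip
import cv2,numpy as np
S,T=manip.camera("side"),manip.camera("top")
print([d["location"] for d in manip.search_frame(S,"tin_center")][:1],[d["location"] for d in manip.search_frame(T,"tin_center")][:1],manip.read_state()["wrist_force"])
cv2.imwrite("pics/m5.png",np.hstack([S["pixels"][130:380,100:540,::-1],T["pixels"][100:350,160:500,::-1]]))
E
```

```text
clock: 13.72
eef_pos: [471.8, -271.3, 290.4]
eef_rot: [3.141, 0.019, 0.092]
wrist_force: [-0.6, 0.1, 0.2]
finger_gap: 0.6
clock: 14.38
eef_pos: [300.8, -393.7, 290.4]
eef_rot: [3.141, 0.019, 0.089]
wrist_force: [-0.5, -0.4, -0.6]
finger_gap: 0.4
[[475.7, -2.1, 55.5]] [[453.9, 4.8, 54.1]] [-0.04353092  0.09982263 -0.04657094]
```

View pics/m5.png

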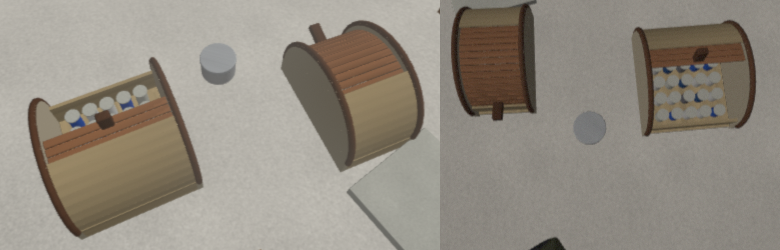

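The wide case is open, with its pull upright at (104,119) in the side view and (702,53) in the top view. The narrow case is shut, the tin at (217,63) hasn't moved, and the arm is clear.

```bash
python3 -c "
from cell import manip
print(manip.sign_off())"
```

```text
the job is handed in; nothing more can be done
None
```

The wide case's shutter is fully open and stays open by itself, and I handed the job in at about 14.5 s. I pinched the pull, raised it along its arc and over the top, let go, then pushed it against its stop with shut fingers.

- **Last checks:** The final pictures show the wide shutter open and the narrow case shut. The arm is clear, with about 0 N on the wrist. The tin is within network error of where it started: side view 477,-3 before and 476,-2 after; top view 452,0 before and 454,5 after.
- **Opening angle:** Before the final push, the picture gave about 1.37–1.40 rad, against 1.40 at the stop. I did not measure it again after the push. The fingers then met a hard stop, so I take it as fully open.
- **What went less well:**
  - The grip slipped on the pull at the end of the lift, with the gap down to 18 mm.
  - The push against the stop reached about 72 N at the fingers. That is more than needed but under the 120 N wrist limit.
  - My model put the end of the travel about 5–10 mm short of where the fingers actually went.

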